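# Clear the light base, load the dish and set the light

### The job

Somebody has left the orange tube rack on the microscope light base: put it in the free part of the white tray, upright, and keep it from tipping. Then set the covered dish with the red agar gently and level in the middle of the lit round glass, and slide the light base's brightness slider to the green mark. Set the rack and the dish down rather than drop them, and leave the other things on the bench where they are.

Things in the scene. Friction and masses are not known exactly. Their poses are not given: they have to be found in the camera images.
- light_base: White transmitted-light base with a light grey top, fixed to the bench, a flat box 250 mm (its x) by 210 mm (its y) by 60 mm high; origin at the centre of its underside, z up, its front (the side with the brightness slider) at its -x side. Its top is flat. Its yaw differs from start to start.
- stage (a point): Centre of the lit round glass on top of the light base, at the height of the glass (60 mm above the bench); the glass is 100 mm in diameter and flush with the top (under 1 mm proud).
- dimmer_top (a point): Centre of the top face of the brightness slider's black cap. The cap is 26 mm across the track (light base x), 16 mm along the track (light base y) and stands 22 mm above the top of the light base; it has a white centre line across the track. The track runs along the light base's y, 95 mm in front of (-x of) the light base's centre.
- dimmer (a joint): Position of the slider cap along its track in m: 0 at its low end (60 mm to the -y side of the light base's centre line), growing as the cap moves towards the light base's +y, 0.120 at the high end. At 0.080 its white line is level with the green mark. It moves with about 1.5 N and stays where it is left.
- green_mark (a point): On the track's centre line, level with the green mark (a pair of green dashes 5 mm wide and 16 mm long, one either side of the track), at the height of the light base's top: the slider cap's centre must come here.
- tube_rack: Orange microtube rack, 180 mm (its x) by 55 mm (its y) by 45 mm high, with capped tubes standing 8 mm above it in two rows; about 0.26 kg; origin at the centre of its underside, z up. At the start it lies on the light base, roughly front to back, over part of the glass and across the slider's track. It is plain-sided and can be gripped across its 55 mm width.
- tray: Shallow white tray fixed to the bench, 310 mm (its x) by 220 mm (its y) outside, walls 5 mm thick and 20 mm high over all, floor 5 mm thick; origin at the centre of its underside, z up. The blue rack lies along its +y side.
- free_side (a point): Middle of the free part of the tray, on its floor, 35 mm to the tray's -y side of the tray's centre; the tray's floor is 5 mm above the bench.
- red_dish: Covered round dish with red agar, 60 mm in diameter, 15 mm high (the lid's skirt, which is the widest part, spans 4.5 to 15 mm above its underside), about 45 g; origin at the centre of its underside, z up. It stands on the bench to the right of the light base, in either of two places.
- amber_dish: A dish of the same shape and size with amber (yellow-brown) agar, a bystander; origin at the centre of its underside.
- blue_rack: Blue rack of the same size as the orange one, with three tubes, lying lengthwise in the tray along its +y side, its centre about 68 mm from the tray's centre line; a bystander; origin at the centre of its underside.
- spirit_lamp: Bystander: blue-green glass spirit lamp with a black cap, 76 mm in diameter, 82 mm high; origin at the centre of its underside.
- reagent_bottle: Bystander: brown glass bottle with a blue cap, 60 mm in diameter, 130 mm high; origin at the centre of its underside.
- stain_bottle: Bystander: white jar with a red cap, 52 mm in diameter, 100 mm high; origin at the centre of its underside.
- white_jar: Bystander: small white pot, 44 mm in diameter, 42 mm high; origin at the centre of its underside.
- forceps: Bystander: steel forceps lying flat, 130 mm long along its x, about 7 mm high; origin at the centre of its underside.
Not all that is in view belongs to the job. What is shaped like the red_dish but turquoise is not meant.

How it is judged:
By the outcome, as a careful person would: the job done as asked, in the order asked, and still so for the second after the job is handed in, with the robot touching nothing.
It also fails if it takes over 72 s, if anything falls off the work surface, if the arm or the gripper's body presses on something with over 40 N, if the wrist force passes 120 N, or if a joint passes its speed limit or range.

### The arm

A 6-joint arm with a two-finger parallel gripper is mounted at the origin on the work surface. World frame = base frame: x ahead of the robot, y to its left, z up, the work surface at z = 0. Lengths are in m, angles in rad, forces in N, time in s.
With the tool pointing down it reaches from about 0.325 to 0.775 m from the base axis. Payload 5.5 kg.
Tool frame: the origin (TCP) lies at the centre of the arm's flange, where the gripper is bolted on; the fingertips stand 173 mm ahead of it and the grasp point (between the pads) lies 155 mm ahead of it; y points along the fingers, z is the direction in which the jaws open and shut, and the axes are right-handed (so a half turn about y gives the same grasp; the last joint's range is limited). The gripper opens to 85 mm and grips with 20 to 120 N. Pads are 22 mm wide; open, the fingers measure 114 mm over their backs; the gripper's body (76 mm by 85 mm) begins 54 mm behind the grasp point. The pads swing forward as they close: fully open they stand 13 mm farther back than shut.
Start: joints at [-1.36, 0.091, 1.231, -0, 1.82, -0.057], TCP at [0.159, -0.579, 0.405] pointing down, gripper open.
Joint ranges: [-2.87, 2.87], [-0.86, 2.18], [0.17, 2.46], [-1.51, 4.65], [0.06, 2.69], [-2.65, 2.65]. Speed limits (rad/s): [2.57, 2.57, 3.01, 3.14, 3.14, 3.14].

### API

Orientations are given as a 3x3 rotation matrix whose columns are the frame's x, y, z axes.
In Python, from station import bot gives the robot as it stands.
- The arm moves only by the tool arm_command, never from a script. Its argument "deltas" is a list of rows, each a list of 5 numbers: the opening, from 0 (shut) to 1 (fully open), then the shift along the tool's x, y, z in cm, then the turn about the tool's y in degrees. A call has exactly 10 rows; each row shifts and turns the commanded pose from where the row before left it, along the tool's axes as they then stand; what a row does not reach is not made up. A row lasts 1/8 s, in which the tool goes at most 62.5 mm and 10.7 degrees, less where a joint would pass 70% of its speed; a pose out of reach is approached as far as the arm can. A call is refused whole if a number of a shift passes 6.25 or a number of a turn 10.7, either way. A call with a gripper value outside its range is refused whole. The fingers move at their own pace and stop on an object; "force" is the grip in N (left out, the last holds). Time passes only in rows, so rows that do not move let the fingers close, or fill a call up. It gives the time, the measured TCP pose, the force and the opening at its end, in the units of the state.
- bot.get_obs(): the state, without advancing time (a new reading comes with each control period).
- bot.capture(name): name is "scene" or "top" or "wrist"; returns the picture (480x640x3 uint8, red, green, blue); there is no depth.
- bot.get_calibration(name): a dict with "mtx" (3x3 intrinsics, pixels), "rvec" (rotation vector, rad) and "tvec" (3), from world to camera coordinates, as OpenCV has them; the wrist camera has in their place "tool_from_camera" (4x4, takes a point from camera to tool coordinates, whose origin is the TCP and whose axes are the tool frame's). Camera axes: x right, y down, z forward; pixel columns grow to the right and rows downward; lengths in m; the calibration is good to about 2 mm. A picture is of the moment at which its call begins: read the wrist's pose just before it. get_calibration takes no time and is no camera call.
- bot.job_done(): hands the job in, once; it reports no verdict.
The state is a dict: "time": time; "joint_positions": joint angles; "qd": joint speeds; "effort": joint torques, N m; "tcp_pos": TCP position; "tcp_rot": TCP orientation; "ft_force": force on the tool from outside, world axes, zero at the start; "moment": the same for the moment, N m; "gripper_width": finger opening in m.
Only numpy, scipy, OpenCV 4.12 (cv2) and the standard library are available. Lean on these libraries where they do the work, as an engineer would, in place of code of your own. Each camera call takes 0.05 s, during which the arm holds its last target. There are 200 camera calls.

## Working session

There is one attempt and no reset: what is moved stays moved. The work goes in short steps, Python scripts to look and compute and a tool call to move; the robot and the scene stay as the last step left them, time stands still between calls to the robot, and variables do not carry over. Pictures are saved under pics/ and viewed, about 8 in all and at most 12, crops included, and the job is handed in when it is done.

Besides the shell and the picture viewer there is one more tool, called after "Request:" by a JSON object that holds its "method" and its "body", one argument or row to a line. arm_command: Moves the arm, as the interface text tells. Its arguments: {"type":"object","properties":{"deltas":{"type":"array"},"force":{"type":"number"}},"required":["deltas"]}

```bash
mkdir -p pics; ls; python3 - <<'E'
from station import bot
import cv2
for n in("scene","top"):
    im=bot.capture(n); cv2.imwrite(f"pics/{n}0.png",im[:,:,::-1])
    print(n,bot.get_calibration(n))
print(bot.get_calibration("wrist")); o=bot.get_obs(); print(o)
E
```

```text
pics
scene {'mtx': array([[512.956623  ,   0.        , 323.95602461],
       [  0.        , 512.956623  , 230.09921926],
       [  0.        ,   0.        ,   1.        ]]), 'rvec': array([ 1.62320054,  1.87237485, -0.81414771]), 'tvec': array([ 0.1060389 , -0.35099155,  1.87582928])}
top {'mtx': array([[601.37151112,   0.        , 311.68756509],
       [  0.        , 601.37151112, 251.40906377],
       [  0.        ,   0.        ,   1.        ]]), 'rvec': array([ 2.08571894, -2.1215264 ,  0.23114571]), 'tvec': array([-0.01206329,  0.61703459,  1.22925511])}
{'mtx': array([[367.73160579,   0.        , 314.79510539],
       [  0.        , 367.73160579, 239.59095033],
       [  0.        ,   0.        ,   1.        ]]), 'tool_from_camera': array([[-1.03167170e-03,  9.66026051e-01,  2.58442651e-01,
        -6.56638410e-02],
       [ 1.14748079e-04, -2.58442672e-01,  9.66026590e-01,
         3.04170344e-02],
       [ 9.99999461e-01,  1.02627809e-03,  1.55778356e-04,
         1.53542606e-03],
       [ 0.00000000e+00,  0.00000000e+00,  0.00000000e+00,
         1.00000000e+00]])}
{'time': 0.1, 'joint_positions': array([-1.35969255e+00,  9.18264483e-02,  1.23178078e+00,  1.17957897e-05,
        1.81981840e+00, -5.67283381e-02]), 'qd': array([ 0.00023625, -0.00109278, -0.00231029, -0.00175141,  0.00273258,
        0.00110004]), 'effort': array([ 3.29840572e-03, -4.60216856e+01, -4.19219792e+01,  1.63805430e-05,
        1.06150543e-02,  6.44717346e-07]), 'tcp_pos': array([ 0.15878063, -0.57866863,  0.40362934]), 'tcp_rot': array([[-9.64346129e-01, -3.72900481e-04,  2.64643919e-01],
       [-2.64644157e-01,  1.79467102e-03, -9.64344466e-01],
       [-1.15344257e-04, -9.99998320e-01, -1.82936999e-03]]), 'ft_force': array([ 0.12052045, -0.1788613 ,  0.07463498]), 'moment': array([-0.0164996 ,  0.02543925, -0.01957579]), 'gripper_width': 0.085435148671874}
```

View pics/top0.png

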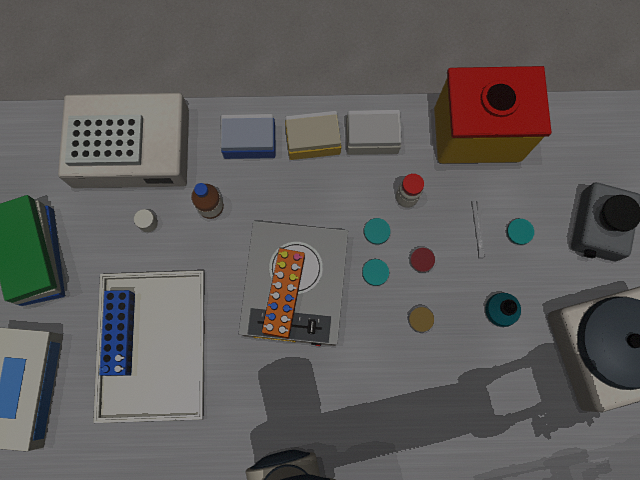

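View pics/scene0.png

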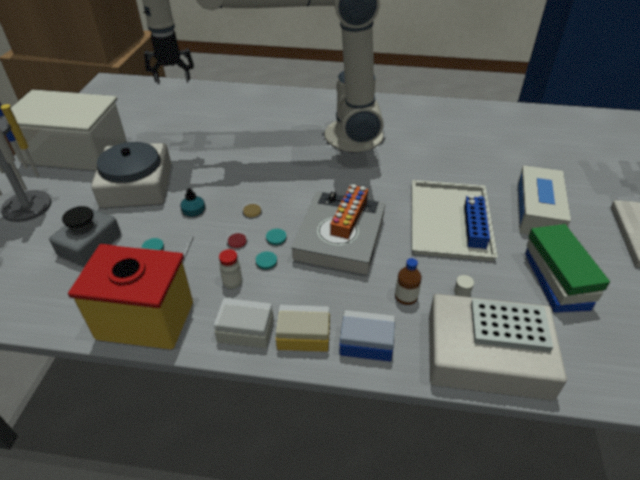

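The top view shows the orange rack at (284,290) on the base, with the slider cap at (312,326). Things that could be taken for the dish are red (422,260), amber (421,319), and turquoise at (377,231), (375,272) and (520,231). The red one at (422,260) fits the description. The tray's free side is its right half, around (168,345).

```bash
cat > h.py <<'E'
import numpy as np, cv2
from station import bot
def cam(name,o=None):
    c=bot.get_calibration(name)
    if name=="wrist":
        T=np.eye(4);T[:3,:3]=o["tcp_rot"];T[:3,3]=o["tcp_pos"]
        W=T@c["tool_from_camera"]; return c["mtx"],W[:3,:3],W[:3,3]
    R=cv2.Rodrigues(c["rvec"])[0]; return c["mtx"],R.T,-R.T@c["tvec"]
def p2w(C,px,z):
    K,R,t=C; px=np.atleast_2d(px).astype(float)
    d=np.c_[px,np.ones(len(px))]@np.linalg.inv(K).T@R.T
    return t+d*((z-t[2])/d[:,2])[:,None]
def w2p(C,p):
    K,R,t=C; q=(np.atleast_2d(p)-t)@R@K.T; return q[:,:2]/q[:,2:]
def rect(W):  # centre, sides, direction (deg) of long side
    (c,s,a)=cv2.minAreaRect((W[:,:2]*1000).astype(np.float32)); a=a if s[0]>s[1] else a+90
    return np.round(c,1),np.round(sorted(s),1),round((a+90)%180-90,1)
def mask(im,lo,hi,box=None):
    m=cv2.inRange(cv2.cvtColor(im,cv2.COLOR_RGB2HSV),lo,hi)
    if box: k=np.zeros_like(m);x0,y0,x1,y1=box;k[y0:y1,x0:x1]=255;m&=k
    return m
def pts(m):
    return np.argwhere(m>0)[:,::-1]
E
python3 - <<'E'
from h import *
im=cv2.imread("pics/top0.png")[:,:,::-1].copy(); C=cam("top")
print("base top",p2w(C,[(255,221),(348,229),(336,343),(243,334)],.06).round(3)[:,:2].tolist())
print("glass",p2w(C,(297,267),.06).round(3)); print("cap",p2w(C,(312,325),.082).round(3))
print("tray",p2w(C,[(96,272),(203,271),(203,418),(96,421)],.02).round(3)[:,:2].tolist())
m=mask(im,(5,150,120),(17,255,255),(250,235,310,340)); print("orange",rect(p2w(C,pts(m),.105)))
m=mask(im,(100,100,60),(125,255,255),(98,285,140,380)); print("blue",rect(p2w(C,pts(m),.05)))
for n,b,lo,hi in(("red",(405,243,440,275),(170,80,40),(180,255,255)),("amber",(405,300,440,335),(10,80,40),(25,255,255))):
    m=mask(im,lo,hi,b); print(n,rect(p2w(C,pts(m),.015)))
c=cv2.resize(im[210:350,235:445],None,fx=3.8,fy=3.8,interpolation=cv2.INTER_CUBIC);cv2.imwrite("pics/crop1.png",c[:,:,::-1])
E
```

```text
base top [[0.689, 0.101], [0.668, -0.103], [0.421, -0.07], [0.443, 0.125]]
glass [[0.585 0.01  0.06 ]]
cap [[ 0.457 -0.021  0.082]]
tray [[0.589, 0.458], [0.587, 0.22], [0.271, 0.213], [0.269, 0.439]]
orange (array([524.7,  38.1]), array([ 53.3, 178.3]), -11.6)
blue (array([452.8, 400. ]), array([ 55.8, 179.6]), -0.2)
red (array([ 605.9, -270.5]), array([51.9, 52.7]), -1.0)
amber (array([ 472.8, -259.6]), array([51.7, 53.7]), -47.2)
```

View pics/crop1.png

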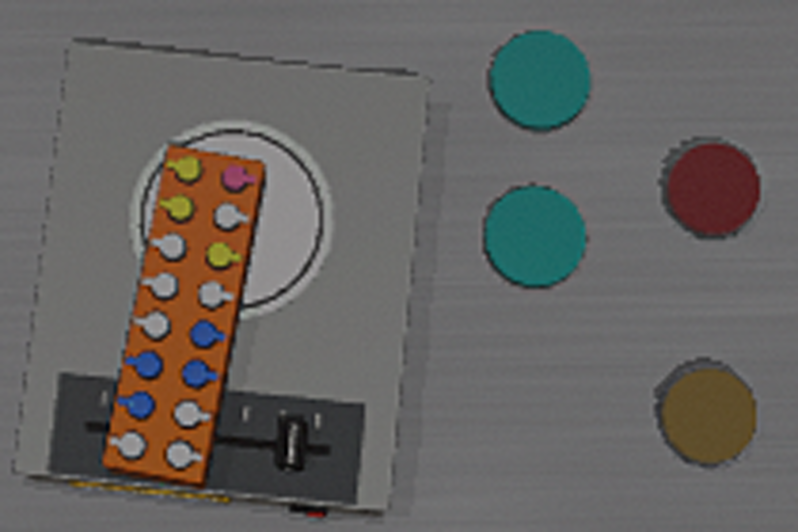

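The close crop confirms the red dish at about (711,188) in the crop, apart from the two turquoise ones. The rack measures 178x53 mm at (0.525, 0.038), yaw -11.6°, and its size checks. Now I go above the rack.

```bash
cat >> h.py <<'E'
def plan(x,y,z,yawz=None):
    """turn (deg about tool y), then shift (cm) along the turned tool axes; yawz = wanted world direction of tool z, deg, mod 180"""
    o=bot.get_obs(); R=o["tcp_rot"]; a=np.degrees(np.arctan2(R[1,2],R[0,2])); t=0
    if yawz is not None: t=-((yawz-a+90)%180-90)
    R2=R@cv2.Rodrigues(np.array([0,np.radians(t),0]))[0]
    print("yaw",a.round(1),"tcp",o["tcp_pos"].round(4),"t",round(o["time"],2),"| turn",round(t,1),"shift",((np.array([x,y,z])-o["tcp_pos"])@R2*100).round(2))
E
python3 -c "
from h import *
plan(.525,.038,.40,78.4)"
```

```text
yaw -74.7 tcp [ 0.1588 -0.5787  0.4036] t 0.1 | turn 26.9 shift [-23.47   0.46 -67.77]
```

Request:
{"method": "arm_command", "body": {
  "deltas": [
    [1, 0, 0, 0, 9],
    [1, 0, 0, 0, 9],
    [1, 0, 0, 0, 9],
    [1, -1, 0, -3, 0],
    [1, -2, 0, -5.5, 0],
    [1, -2, 0, -5.8, 0],
    [1, -2, 0, -5.8, 0],
    [1, -2, 0, -5.8, 0],
    [1, -2, 0, -5.8, 0],
    [1, -2, 0, -5.8, 0]
  ],
  "force": 50
}}

```text
time: 1.35
tcp_pos: [0.3623, -0.2358, 0.4043]
tcp_rot: [[-0.979, 0.0, -0.202], [0.202, 0.0, -0.979], [0.0, -1.0, -0.0]]
ft_force: [0.5, -0.8, 0.2]
gripper_width: 0.0855
```

Request:
{"method": "arm_command", "body": {
  "deltas": [
    [1, -2, 0, -5.8, 0],
    [1, -2, 0, -5.8, 0],
    [1, -2, 0, -5.8, 0],
    [1, -2, 0, -5.8, 0],
    [1, -1.5, 0.5, -4, 0],
    [1, -1, 0, -2.5, 0],
    [1, 0, 0, 0, 0],
    [1, 0, 0, 0, 0],
    [1, 0, 0, 0, 0],
    [1, 0, 0, 0, 0]
  ]
}}

```text
time: 2.6
tcp_pos: [0.5244, 0.0313, 0.4]
tcp_rot: [[-0.979, 0.0, -0.203], [0.203, -0.0, -0.979], [-0.0, -1.0, -0.0]]
ft_force: [0.6, -0.5, 0.3]
gripper_width: 0.0856
```

```bash
python3 - <<'E'
from h import *
o=bot.get_obs(); im=bot.capture("wrist"); cv2.imwrite("pics/w1.png",im[:,:,::-1]); C=cam("wrist",o)
m=mask(im,(5,150,100),(17,255,255)); print("orange",rect(p2w(C,pts(m),.105)))
plan(.525,.038,.24,78.4)
E
```

```text
orange (array([591.7,  64.6]), array([144.7, 319.8]), 23.4)
yaw -101.7 tcp [0.5244 0.0314 0.3999] t 2.65 | turn -0.1 shift [ 0.08 15.99 -0.66]
```

View pics/w1.png

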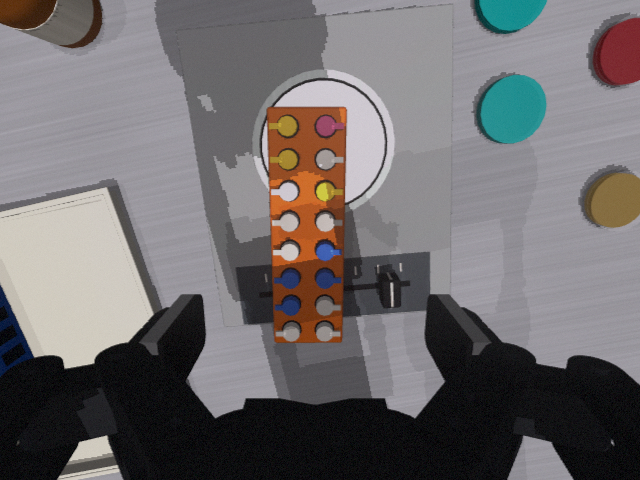

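The wrist view shows the rack with top corners (268,107), (346,108), (342,342) and (275,342). The glass centre is near (323,140) and the cap at (388,285). The earlier mask caught the brown bottle, so I box it.

```bash
python3 - <<'E'
from h import *
o=bot.get_obs(); im=cv2.imread("pics/w1.png")[:,:,::-1].copy(); C=cam("wrist",o)
m=mask(im,(5,150,60),(17,255,255),(250,90,360,350)); print("orange",rect(p2w(C,pts(m),.105)))
W=p2w(C,[(268,107),(346,108),(342,342),(275,342)],.105);print(W.round(3)[:,:2].tolist(),W.mean(0))
B=p2w(C,[(178,30),(453,5),(449,318),(223,326)],.06);print("base",B.round(3)[:,:2].tolist())
print("glass",p2w(C,(323.5,141),.06)," circle edges",p2w(C,[(254,141),(394,141)],.06).round(3)[:,:2].tolist())
print("cap",p2w(C,(387,272),.082))
c=W.mean(0); plan(c[0],c[1],.24,78.4)
E
```

```text
orange (array([525. ,  35.7]), array([ 54.8, 178.6]), -11.8)
[[0.618, 0.043], [0.606, -0.008], [0.432, 0.027], [0.443, 0.08]] [0.52472218 0.0353844  0.105     ]
base [[0.69, 0.102], [0.664, -0.104], [0.41, -0.073], [0.444, 0.134]]
glass [[0.5880009  0.00981814 0.06      ]]  circle edges [[0.599, 0.065], [0.576, -0.046]]
cap [[ 0.47460399 -0.0206655   0.082     ]]
yaw -101.7 tcp [0.5244 0.0314 0.3999] t 2.65 | turn -0.1 shift [ 0.06 15.99 -0.4 ]
```

Request:
{"method": "arm_command", "body": {
  "deltas": [
    [1, 0, 2, -0.4, 0],
    [1, 0, 4, 0, 0],
    [1, 0, 4, 0, 0],
    [1, 0, 3, 0, 0],
    [1, 0, 1.5, 0, 0],
    [1, 0, 1, 0, 0],
    [1, 0, 0.5, 0, 0],
    [1, 0, 0, 0, 0],
    [0.5, 0, 0, 0, 0],
    [0.3, 0, 0, 0, 0]
  ],
  "force": 50
}}

```text
time: 3.9
tcp_pos: [0.5258, 0.036, 0.2409]
tcp_rot: [[-0.979, 0.002, -0.202], [0.202, 0.0, -0.979], [-0.002, -1.0, -0.001]]
ft_force: [2.2, -0.5, -0.1]
gripper_width: 0.0541
```

Request:
{"method": "arm_command", "body": {
  "deltas": [
    [0.3, 0, 0, 0, 0],
    [0.3, 0, 0, 0, 0],
    [0.3, 0, 0, 0, 0],
    [0.3, 0, 0, 0, 0],
    [0.3, 0, -0.3, 0, 0],
    [0.3, 0, -1, 0, 0],
    [0.3, 0, -2, 0, 0],
    [0.3, 0, -2, 0, 0],
    [0.3, 0, -1, 0, 0],
    [0.3, 0, 0, 0, 0]
  ]
}}

```text
time: 5.15
tcp_pos: [0.5257, 0.0359, 0.3043]
tcp_rot: [[-0.979, 0.003, -0.202], [0.202, -0.0, -0.979], [-0.003, -1.0, -0.001]]
ft_force: [-0.1, -0.4, -2.6]
gripper_width: 0.0545
```

```bash
python3 - <<'E'
from h import *
C=cam("top"); im=bot.capture("top")
cv2.imwrite("pics/top1.png",im[:,:,::-1]); c=cv2.resize(im[230:440,80:350],None,fx=2.8,fy=2.8);cv2.imwrite("pics/top1c.png",c[:,:,::-1])
plan(.43,.297,.4,90)
E
```

```text
yaw -101.7 tcp [0.5255 0.0359 0.303 ] t 5.2 | turn -11.7 shift [  9.55  -9.7  -26.11]
```

View pics/top1c.png

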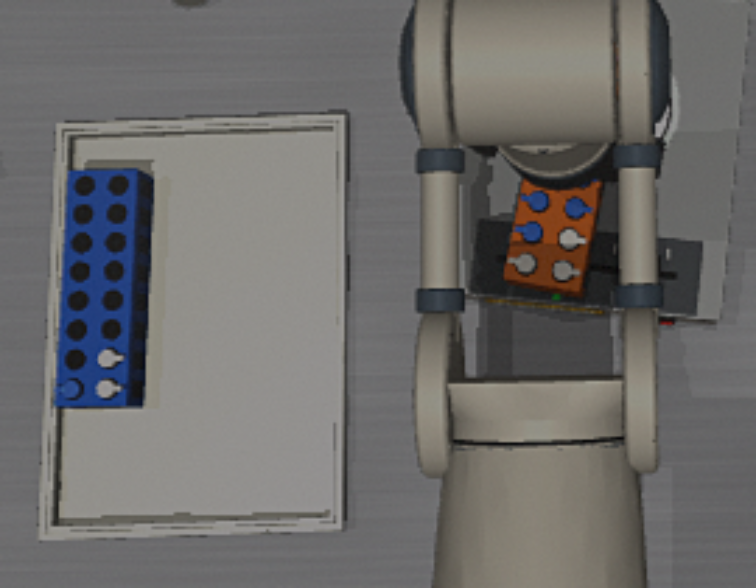

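The crop shows the rack lifted (wrist force -2.6 N, which fits its mass). The tray's rim corners are at crop (58,124), (348,113), (343,528) and (40,540), with the blue rack along the left.

```bash
python3 - <<'E'
from h import *
C=cam("top"); c=np.array([(58,124),(348,113),(343,528),(40,540)])/2.8+[80,230]
W=p2w(C,c,.02)[:,:2]; ctr=W.mean(0); print(W.round(3).tolist(),ctr)
print(np.linalg.norm(W-np.roll(W,-1,0),axis=1))
for a,b in((3,0),(2,1),(1,0),(2,3)): d=W[b]-W[a]; print(np.degrees(np.arctan2(d[1],d[0])))
b=np.array([(70,170),(137,168),(132,406),(57,406)])/2.8+[80,230]; B=p2w(C,b,.05)[:,:2]; print("blue",B.round(3).tolist(),B.mean(0))
E
```

```text
[[0.584, 0.448], [0.589, 0.217], [0.27, 0.214], [0.265, 0.442]] [0.42689241 0.33012308]
[0.23037748 0.31841998 0.22814236 0.31853082]
1.0166780753590072
0.6144087010474468
91.2190111338829
91.25079987394655
blue [[0.542, 0.425], [0.542, 0.374], [0.362, 0.368], [0.363, 0.425]] [0.45236757 0.39802627]
```

```bash
python3 -c "
from h import *
plan(.43,.295,.30,91)"
```

```text
yaw -101.7 tcp [0.5255 0.0359 0.303 ] t 5.2 | turn -12.7 shift [  9.1    0.3  -26.07]
```

Request:
{"method": "arm_command", "body": {
  "deltas": [
    [0.3, 0, 0, 0, -3],
    [0.3, 0, 0, 0, -5],
    [0.3, 0, 0, 0, -4.7],
    [0.3, 0.5, 0, -1.5, 0],
    [0.3, 1.2, 0, -3.5, 0],
    [0.3, 1.6, 0, -4.5, 0],
    [0.3, 1.6, 0, -4.5, 0],
    [0.3, 1.6, 0, -4.5, 0],
    [0.3, 1.3, 0, -4, 0],
    [0.3, 0.8, 0, -2, 0]
  ]
}}

```text
time: 6.45
tcp_pos: [0.4333, 0.2819, 0.3021]
tcp_rot: [[-1.0, -0.001, 0.019], [-0.019, 0.0, -1.0], [0.001, -1.0, -0.0]]
ft_force: [0.6, 1.0, -2.5]
gripper_width: 0.0547
```

Request:
{"method": "arm_command", "body": {
  "deltas": [
    [0.3, 0.5, 0, -1.5, 0],
    [0.3, 0, 0, 0, 0],
    [0.3, 0, 0, 0, 0],
    [0.3, 0, 1, 0, 0],
    [0.3, 0, 2, 0, 0],
    [0.3, 0, 2, 0, 0],
    [0.3, 0, 1, 0, 0],
    [0.3, 0, 0.5, 0, 0],
    [0.3, 0, 0, 0, 0],
    [0.3, 0, 0, 0, 0]
  ]
}}

```text
time: 7.7
tcp_pos: [0.43, 0.2944, 0.2385]
tcp_rot: [[-1.0, 0.001, 0.018], [-0.018, 0.001, -1.0], [-0.001, -1.0, -0.001]]
ft_force: [0.1, -0.2, -3.9]
gripper_width: 0.0547
```

```bash
python3 - <<'E'
from h import *
plan(.43,.295,.189,91)
o=bot.get_obs(); im=bot.capture("wrist"); cv2.imwrite("pics/w2.png",im[:,:,::-1]); C=cam("wrist",o)
E
```

```text
yaw -89.0 tcp [0.43   0.2944 0.2385] t 7.7 | turn 0.0 shift [ 0.    4.95 -0.06]
```

View pics/w2.png

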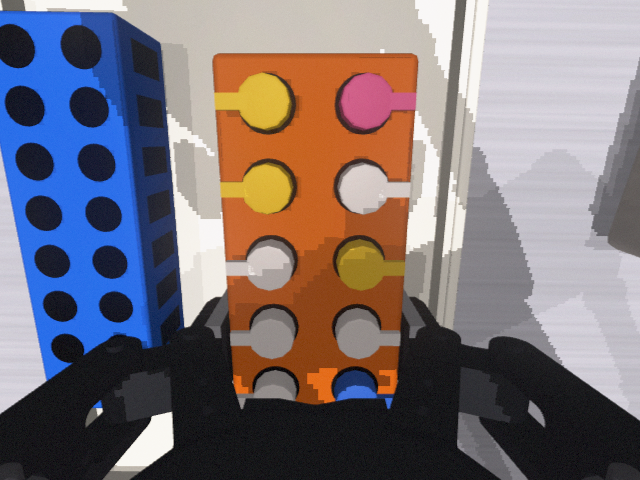

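The rack hangs level and parallel to the tray, between the blue rack (left) and the tray wall (right, x~445). Lower it.

Request:
{"method": "arm_command", "body": {
  "deltas": [
    [0.3, 0, 1.5, 0, 0],
    [0.3, 0, 1.5, 0, 0],
    [0.3, 0, 1, 0, 0],
    [0.3, 0, 0.5, 0, 0],
    [0.3, 0, 0.2, 0, 0],
    [0.3, 0, 0.2, 0, 0],
    [0.3, 0, 0.1, 0, 0],
    [0.3, 0, 0, 0, 0],
    [0.3, 0, 0, 0, 0],
    [0.3, 0, 0, 0, 0]
  ]
}}

```text
time: 9.0
tcp_pos: [0.4298, 0.2943, 0.1878]
tcp_rot: [[-1.0, 0.0, 0.018], [-0.018, 0.0, -1.0], [-0.0, -1.0, -0.0]]
ft_force: [-0.3, -0.8, -2.6]
gripper_width: 0.0542
```

Request:
{"method": "arm_command", "body": {
  "deltas": [
    [0.3, 0, 0.1, 0, 0],
    [0.3, 0, 0.1, 0, 0],
    [0.3, 0, 0, 0, 0],
    [0.3, 0, 0, 0, 0],
    [0.3, 0, 0, 0, 0],
    [0.3, 0, 0, 0, 0],
    [0.3, 0, 0, 0, 0],
    [0.3, 0, 0, 0, 0],
    [0.3, 0, 0, 0, 0],
    [0.3, 0, 0, 0, 0]
  ]
}}

```text
time: 10.25
tcp_pos: [0.4298, 0.2943, 0.1857]
tcp_rot: [[-1.0, 0.0, 0.018], [-0.018, 0.0, -1.0], [-0.0, -1.0, -0.0]]
ft_force: [-0.6, 0.3, 0.1]
gripper_width: 0.0548
```

The wrist force went from -2.6 to 0 N, so the rack is standing on the tray floor. Release and go up.

Request:
{"method": "arm_command", "body": {
  "deltas": [
    [0.66, 0, 0, 0, 0],
    [0.7, 0, 0, 0, 0],
    [0.75, 0, 0, 0, 0],
    [0.78, 0, 0, 0, 0],
    [0.78, 0, 0, 0, 0],
    [0.78, 0, -1, 0, 0],
    [0.78, 0, -3, 0, 0],
    [0.78, 0, -5, 0, 0],
    [0.78, 0, -6, 0, 0],
    [1, 0, -6, 0, 0]
  ]
}}

```text
time: 11.5
tcp_pos: [0.4294, 0.294, 0.3984]
tcp_rot: [[-1.0, 0.001, 0.018], [-0.018, 0.0, -1.0], [-0.001, -1.0, -0.0]]
ft_force: [0.7, 0.8, -0.6]
gripper_width: 0.0821
```

```bash
python3 - <<'E'
from h import *
plan(.606,-.27,.38,90)
o=bot.get_obs(); im=bot.capture("wrist"); cv2.imwrite("pics/w3.png",im[:,:,::-1]); C=cam("wrist",o)
m=mask(im,(5,150,60),(17,255,255)); n,l,s,_=cv2.connectedComponentsWithStats(m); k=1+s[1:,4].argmax()
print("orange",rect(p2w(C,pts(l==k),.05)))
E
```

```text
yaw -89.0 tcp [0.4294 0.294  0.3984] t 11.5 | turn 1.0 shift [-17.66   1.82  56.4 ]
orange (array([428.5, 292.8]), array([ 53.8, 177.5]), 1.1)
```

The rack stands in the tray: measured (0.4285, 0.293), yaw 1.1°, width 54 mm as expected at rack height, so it is upright. Now go to the red dish.

Request:
{"method": "arm_command", "body": {
  "deltas": [
    [1, -0.8, 0, 2.5, 1],
    [1, -1.8, 0, 5.8, 0],
    [1, -1.8, 0, 5.8, 0],
    [1, -1.8, 0, 5.8, 0],
    [1, -1.8, 0, 5.8, 0],
    [1, -1.8, 0, 5.8, 0],
    [1, -1.8, 0, 5.8, 0],
    [1, -1.8, 0, 5.8, 0],
    [1, -1.8, 0, 5.8, 0],
    [1, -1.4, 0, 4.5, 0]
  ]
}}

```text
time: 12.8
tcp_pos: [0.5967, -0.242, 0.3959]
tcp_rot: [[-1.0, 0.0, -0.0], [0.0, -0.0, -1.0], [-0.0, -1.0, 0.0]]
ft_force: [0.9, 0.3, -0.1]
gripper_width: 0.0858
```

Request:
{"method": "arm_command", "body": {
  "deltas": [
    [1, -0.8, 0.5, 2, 0],
    [1, -0.2, 2, 1, 0],
    [1, 0, 2, 0, 0],
    [1, 0, 2, 0, 0],
    [1, 0, 2, 0, 0],
    [1, 0, 1, 0, 0],
    [1, 0, 0, 0, 0],
    [1, 0, 0, 0, 0],
    [1, 0, 0, 0, 0],
    [1, 0, 0, 0, 0]
  ]
}}

```text
time: 14.05
tcp_pos: [0.6067, -0.2696, 0.3014]
tcp_rot: [[-1.0, 0.001, 0.001], [-0.001, -0.001, -1.0], [-0.001, -1.0, 0.001]]
ft_force: [-0.2, 0.5, -0.7]
gripper_width: 0.0853
```

```bash
python3 - <<'E'
from h import *
o=bot.get_obs(); im=bot.capture("wrist"); cv2.imwrite("pics/w4.png",im[:,:,::-1]); C=cam("wrist",o)
m=mask(im,(168,80,40),(180,255,255)); n,l,s,c=cv2.connectedComponentsWithStats(m); k=1+s[1:,4].argmax(); print(c[k],s[k])
r=rect(p2w(C,pts(l==k),.015)); print("red",r)
plan(r[0][0]/1000,r[0][1]/1000,.177,90)
Ct=cam("top"); t=bot.capture("top"); cv2.imwrite("pics/top2.png",cv2.resize(t[205:355,230:360],None,fx=4,fy=4,interpolation=cv2.INTER_CUBIC)[:,:,::-1])
E
```

```text
[318.35438175 232.07178872] [ 282  196   74   73 4165]
red (array([ 609.3, -273.6]), array([52.5, 53.1]), 45.0)
yaw -90.0 tcp [ 0.6067 -0.2696  0.3012] t 14.1 | turn 0.0 shift [-0.25 12.42  0.4 ]
```

View pics/w4.png

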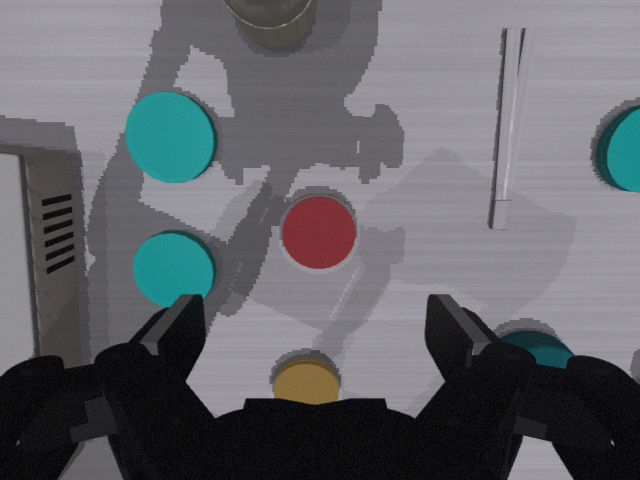

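View pics/top2.png

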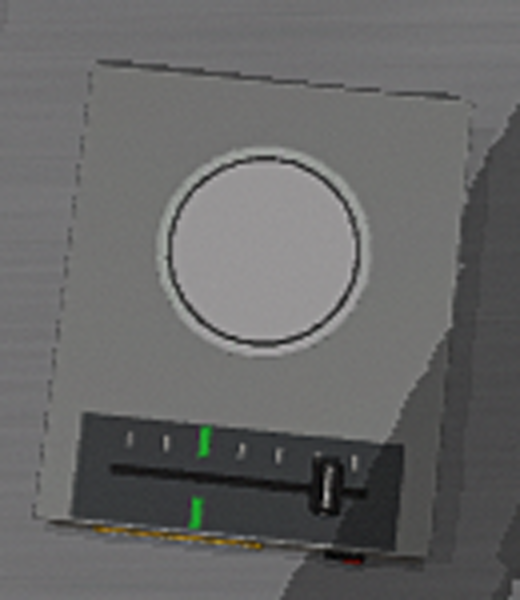

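The wrist view shows the red dish centred at (318,232), clear of its neighbours by more than the fingers need. In the base crop the glass centre is at (264,251), the green dashes at (204,441) and (196,512), and the cap at (326,483). Grasp the dish now.

Request:
{"method": "arm_command", "body": {
  "deltas": [
    [1, -0.2, 2, 0.4, 0],
    [1, 0, 3, 0, 0],
    [1, 0, 3, 0, 0],
    [1, 0, 2, 0, 0],
    [1, 0, 1, 0, 0],
    [1, 0, 0.7, 0, 0],
    [1, 0, 0.5, 0, 0],
    [1, 0, 0, 0, 0],
    [1, 0, 0, 0, 0],
    [1, 0, 0, 0, 0]
  ],
  "force": 25
}}

```text
time: 15.4
tcp_pos: [0.6088, -0.2735, 0.1794]
tcp_rot: [[-1.0, 0.001, 0.001], [-0.001, -0.0, -1.0], [-0.001, -1.0, 0.0]]
ft_force: [0.1, -0.8, -0.5]
gripper_width: 0.0851
```

Request:
{"method": "arm_command", "body": {
  "deltas": [
    [0.8, 0, 0.1, 0, 0],
    [0.75, 0, 0.1, 0, 0],
    [0.7, 0, 0, 0, 0],
    [0.6, 0, 0, 0, 0],
    [0.5, 0, 0, 0, 0],
    [0.5, 0, 0, 0, 0],
    [0.5, 0, 0, 0, 0],
    [0.5, 0, 0, 0, 0],
    [0.5, 0, 0, 0, 0],
    [0.5, 0, 0, 0, 0]
  ]
}}

```text
time: 16.65
tcp_pos: [0.6087, -0.2735, 0.1768]
tcp_rot: [[-1.0, 0.0, 0.001], [-0.001, -0.0, -1.0], [-0.0, -1.0, 0.0]]
ft_force: [0.1, 0.3, 2.2]
gripper_width: 0.0587
```

```bash
python3 - <<'E'
from h import *
C=cam("top"); f=lambda u,v:((u+.5)/4+230-.5,(v+.5)/4+205-.5)
g=p2w(C,f(264.5,251),.06)[0]; m1=p2w(C,f(204,441),.06)[0]; m2=p2w(C,f(196,512),.06)[0]
cap=p2w(C,f(325,478),.082)[0]
print("glass",g,"mark",(m1+m2)/2,"cap",cap); 
B=p2w(C,[f(95,66),f(472,101),f(427,556),f(36,518)],.06)[:,:2]; print("base",B.round(3).tolist(),B.mean(0))
for a,b in((3,0),(2,1)): d=B[b]-B[a]; print(np.degrees(np.arctan2(d[1],d[0])))
for a,b in((1,0),(2,3)): d=B[b]-B[a]; print(np.degrees(np.arctan2(d[1],d[0]))-90)
d=g-(m1+m2)/2; print("glass-mark",np.linalg.norm(d[:2]))
plan(g[0],g[1],.25,84)
print(bot.get_obs()["ft_force"])
E
```

```text
glass [0.58389748 0.01243675 0.06      ] mark [0.46304788 0.04785007 0.06      ] cap [ 0.45885151 -0.01830949  0.082     ]
base [[0.689, 0.104], [0.666, -0.102], [0.419, -0.071], [0.443, 0.134]] [0.55414764 0.01643282]
-6.928748047304328
-7.159772337849433
-6.496173660590671
-6.47133949844185
glass-mark 0.12593144952270904
yaw -90.0 tcp [ 0.6087 -0.2735  0.1768] t 16.65 | turn 6.0 shift [  5.45  -7.32 -28.18]
[0.0989848  0.31301259 2.18058153]
```

Request:
{"method": "arm_command", "body": {
  "deltas": [
    [0.5, 0, -0.5, 0, 0],
    [0.5, 0, -1.5, 0, 0],
    [0.5, 0, -3, 0, 0],
    [0.5, 0, -3, 0, 0],
    [0.5, 0, -2, -1, 0],
    [0.5, 0.2, 0, -2.5, 0],
    [0.5, 0.4, 0, -4, 0],
    [0.5, 0.4, 0, -4, 0],
    [0.5, 0.4, 0, -4, 0],
    [0.5, 0.4, 0, -4, 0]
  ]
}}

```text
time: 17.9
tcp_pos: [0.5894, -0.0755, 0.2748]
tcp_rot: [[-1.0, -0.003, 0.002], [-0.002, 0.001, -1.0], [0.003, -1.0, -0.001]]
ft_force: [-0.1, -0.2, -1.4]
gripper_width: 0.0586
```

Request:
{"method": "arm_command", "body": {
  "deltas": [
    [0.5, 0.4, 0, -4, 0],
    [0.5, 0.2, 0, -3, 0],
    [0.5, 0, 0, -1.5, 0],
    [0.5, 0, 0, -0.5, 0],
    [0.5, 0, 0, 0, 0],
    [0.5, 0, 0, 0, 0],
    [0.5, 0, 0, 0, 0],
    [0.5, 0, 0, 0, 0],
    [0.5, 0, 0, 0, 0],
    [0.5, 0, 0, 0, 0]
  ]
}}

```text
time: 19.15
tcp_pos: [0.5844, 0.0114, 0.2767]
tcp_rot: [[-1.0, 0.0, 0.001], [-0.001, -0.0, -1.0], [-0.0, -1.0, 0.0]]
ft_force: [-0.7, -0.7, -0.6]
gripper_width: 0.0585
```

```bash
python3 - <<'E'
from h import *
o=bot.get_obs(); im=bot.capture("wrist"); cv2.imwrite("pics/w5.png",im[:,:,::-1]); C=cam("wrist",o)
print(o["gripper_width"],o["ft_force"]); plan(.585,.012,.2375,90)
E
```

```text
0.058487311424644695 [-0.71668968 -0.73568073 -0.58209927]
yaw -90.0 tcp [0.5844 0.0115 0.2767] t 19.2 | turn 0.0 shift [-0.06  3.92 -0.05]
```

View pics/w5.png

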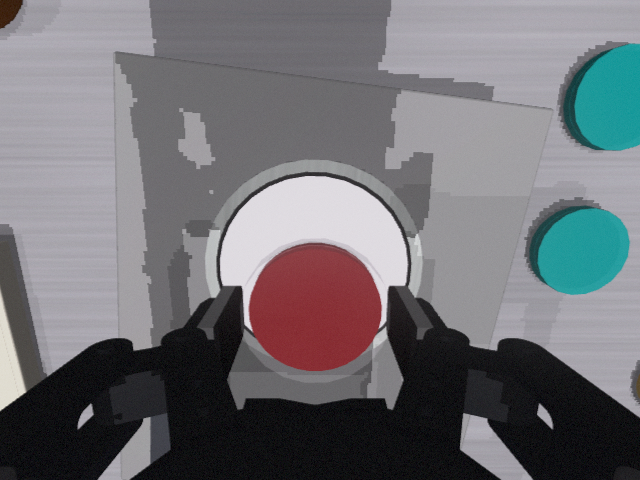

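The dish is held level in the jaws at (315,307), and the glass's dark ring has edges at (218,262), (410,262) and (314,173). Check the centre from this view.

```bash
python3 - <<'E'
from h import *
o=bot.get_obs(); im=cv2.imread("pics/w5.png")[:,:,::-1].copy(); C=cam("wrist",o)
for P in ([(217,262),(411,262),(314,173),(240,205),(387,205)],[(206,262),(421,262),(314,161)]):
    W=p2w(C,P,.06)[:,:2]; A=np.c_[2*W,np.ones(len(W))]; s=np.linalg.lstsq(A,(W**2).sum(1),rcond=None)[0]; print("glass",s[:2],"r",np.sqrt(s[2]+s[0]**2+s[1]**2))
m=mask(im,(168,80,40),(180,255,255)); n,l,s,c=cv2.connectedComponentsWithStats(m); k=1+s[1:,4].argmax()
print("dish",rect(p2w(C,pts(l==k),o["tcp_pos"][2]-.177+.015)))
E
```

```text
glass [0.58314701 0.01058219] r 0.0519482539999107
glass [0.5835054  0.01076745] r 0.057497067482604976
dish (array([587. ,  10.1]), array([51.6, 53.9]), 0.1)
```

The wrist view puts the dish about 3 mm too far out in x. I correct 2 mm and lower it.

Request:
{"method": "arm_command", "body": {
  "deltas": [
    [0.5, 0.1, 0.8, 0, 0],
    [0.5, 0.1, 1, 0, 0],
    [0.5, 0, 0.8, 0, 0],
    [0.5, 0, 0.5, 0, 0],
    [0.5, 0, 0.3, 0, 0],
    [0.5, 0, 0.2, 0, 0],
    [0.5, 0, 0.1, 0, 0],
    [0.5, 0, 0, 0, 0],
    [0.5, 0, 0, 0, 0],
    [0.5, 0, 0, 0, 0]
  ]
}}

```text
time: 20.45
tcp_pos: [0.5825, 0.0115, 0.2398]
tcp_rot: [[-1.0, 0.0, 0.001], [-0.001, -0.0, -1.0], [-0.0, -1.0, 0.0]]
ft_force: [-0.1, -0.2, -0.5]
gripper_width: 0.0582
```

Request:
{"method": "arm_command", "body": {
  "deltas": [
    [0.5, 0, 0.1, 0, 0],
    [0.5, 0, 0.05, 0, 0],
    [0.5, 0, 0.05, 0, 0],
    [0.5, 0, 0, 0, 0],
    [0.5, 0, 0, 0, 0],
    [0.5, 0, 0, 0, 0],
    [0.5, 0, 0, 0, 0],
    [0.5, 0, 0, 0, 0],
    [0.5, 0, 0, 0, 0],
    [0.5, 0, 0, 0, 0]
  ]
}}

```text
time: 21.7
tcp_pos: [0.5824, 0.0115, 0.2377]
tcp_rot: [[-1.0, 0.0, 0.001], [-0.001, 0.0, -1.0], [-0.0, -1.0, -0.0]]
ft_force: [0.4, -1.3, -0.7]
gripper_width: 0.0586
```

Request:
{"method": "arm_command", "body": {
  "deltas": [
    [0.5, 0, 0.05, 0, 0],
    [0.5, 0, 0, 0, 0],
    [0.5, 0, 0.05, 0, 0],
    [0.5, 0, 0, 0, 0],
    [0.5, 0, 0, 0, 0],
    [0.5, 0, 0, 0, 0],
    [0.5, 0, 0, 0, 0],
    [0.5, 0, 0, 0, 0],
    [0.5, 0, 0, 0, 0],
    [0.5, 0, 0, 0, 0]
  ]
}}

```text
time: 22.95
tcp_pos: [0.5824, 0.0115, 0.2368]
tcp_rot: [[-1.0, 0.0, 0.001], [-0.001, 0.0, -1.0], [-0.0, -1.0, -0.0]]
ft_force: [-1.0, -0.3, 2.0]
gripper_width: 0.0584
```

The force rose to +2.0 N, as at the bench grasp, so the dish is down. Release.

Request:
{"method": "arm_command", "body": {
  "deltas": [
    [0.72, 0, 0, 0, 0],
    [0.76, 0, 0, 0, 0],
    [0.8, 0, 0, 0, 0],
    [0.9, 0, 0, 0, 0],
    [0.95, 0, 0, 0, 0],
    [0.95, 0, 0, 0, 0],
    [0.95, 0, -1, 0, 0],
    [0.95, 0, -3, 0, 0],
    [0.95, 0, -4, 0, 0],
    [0.95, 0, -4, 0, 0]
  ]
}}

```text
time: 24.2
tcp_pos: [0.5822, 0.0115, 0.3587]
tcp_rot: [[-1.0, 0.001, 0.001], [-0.001, -0.0, -1.0], [-0.001, -1.0, 0.0]]
ft_force: [1.1, 0.6, 0.1]
gripper_width: 0.0811
```

```bash
python3 - <<'E'
from h import *
o=bot.get_obs(); im=bot.capture("wrist"); cv2.imwrite("pics/w6.png",im[:,:,::-1]); C=cam("wrist",o)
m=mask(im,(168,80,40),(180,255,255)); n,l,s,c=cv2.connectedComponentsWithStats(m); k=1+s[1:,4].argmax()
print("dish",c[k],rect(p2w(C,pts(l==k),.075)))
plan(.459,-.018,.36,83.4)
E
```

```text
dish [314.8677287  234.99806903] (array([583.4,   9.9]), array([51.4, 52.8]), 0.1)
yaw -90.0 tcp [0.5824 0.0115 0.3658] t 24.25 | turn 6.6 shift [11.93  0.46  4.35]
```

View pics/w6.png

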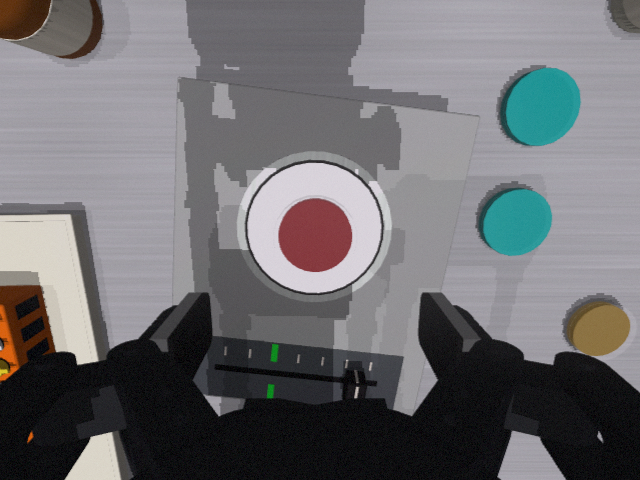

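```bash
python3 - <<'E'
from h import *
o=bot.get_obs(); C=cam("wrist",o)
W=p2w(C,[(245,228),(383,228),(314,160.5),(314,294.5)],.06)[:,:2]; A=np.c_[2*W,np.ones(4)]; s=np.linalg.lstsq(A,(W**2).sum(1),rcond=None)[0]; print("glass",s[:2])
im=cv2.imread("pics/w6.png")[:,:,::-1].copy()
m=mask(im,(50,120,60),(75,255,255),(255,335,290,405)); n,l,st,c=cv2.connectedComponentsWithStats(m); print(c[1:],st[1:])
print("green",p2w(C,[(275,352),(270,391)],.06).round(4)); print("cap",p2w(C,(355,378),.082))
E
```

```text
glass [0.58506571 0.01059035]
[[274.2265625  352.4375    ]
 [270.28712871 390.86138614]] [[270 344   9  18 128]
 [267 384   8  15 101]]
green [[0.4803 0.0433 0.06  ]
 [0.4424 0.0485 0.06  ]]
cap [[ 0.4707995  -0.02196062  0.082     ]]
```

The dish is 1.7 mm from the glass centre, and level. The cap-to-mark travel is 66 mm by both cameras. Now to the slider.

```bash
python3 -c "
from h import *
plan(.4555,-.019,.36,83.3)"
```

```text
yaw -90.0 tcp [0.5824 0.0115 0.3658] t 24.25 | turn 6.7 shift [12.26  0.45  4.51]
```

Request:
{"method": "arm_command", "body": {
  "deltas": [
    [0.5, 0, 0, 0, 6.7],
    [0.5, 1.2, 0, 0.5, 0],
    [0.5, 3, 0, 1, 0],
    [0.5, 3.5, 0, 1.3, 0],
    [0.5, 3, 0, 1.2, 0],
    [0.5, 1.5, 0, 0.5, 0],
    [0.5, 0, 0, 0, 0],
    [0.5, 0, 2, 0, 0],
    [0.5, 0, 2, 0, 0],
    [0.5, 0, 0, 0, 0]
  ]
}}

```text
time: 25.5
tcp_pos: [0.4558, -0.0189, 0.313]
tcp_rot: [[-0.993, -0.006, -0.115], [0.115, 0.001, -0.993], [0.006, -1.0, -0.0]]
ft_force: [-0.4, 0.0, -0.2]
gripper_width: 0.0424
```

```bash
python3 - <<'E'
from h import *
plan(.4555,-.019,.240,83.3)
o=bot.get_obs(); im=bot.capture("wrist"); cv2.imwrite("pics/w7.png",im[:,:,::-1])
print(o["gripper_width"])
E
```

```text
yaw -96.6 tcp [ 0.4558 -0.0189  0.313 ] t 25.5 | turn 0.1 shift [-0.02  7.3   0.02]
0.042398426516231366
```

View pics/w7.png

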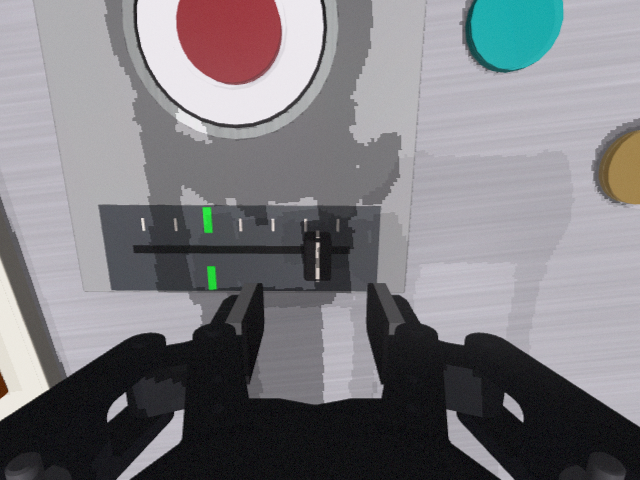

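The cap's white line is at x≈317.5, between the fingers (image centre 315). The green dashes are at (207,220) and (212,278).

```bash
python3 - <<'E'
from h import *
o=bot.get_obs(); C=cam("wrist",o); c=p2w(C,(317.5,255),.082)[0]; e=p2w(C,[(317,232),(317.5,280)],.082)
g=p2w(C,[(207.5,220),(212,278)],.06); m=g.mean(0); ey=o["tcp_rot"][:,2]*-1
print("cap",c,e.round(4),"mark",m,"diff along",(m-c)@ey,"tcp",(c-o["tcp_pos"])@ey,"across",(m-c)@o["tcp_rot"][:,0])
E
```

```text
cap [ 0.45767463 -0.02197492  0.082     ] [[ 0.4713 -0.0232  0.082 ]
 [ 0.4424 -0.0202  0.082 ]] mark [0.4621109  0.04627836 0.06      ] diff along 0.06830798892256426 tcp -0.002867190685948425 across 0.0033848437744715488
```

Request:
{"method": "arm_command", "body": {
  "deltas": [
    [0.5, 0, 2, 0, 0],
    [0.5, 0, 2, 0, 0],
    [0.5, 0, 1.5, 0, 0],
    [0.5, 0, 1, 0, 0],
    [0.5, 0, 0.5, 0, 0],
    [0.5, 0, 0.2, 0, 0],
    [0.4, 0, 0, 0, 0],
    [0.3, 0, 0, 0, 0],
    [0.2, 0, 0, 0, 0],
    [0.1, 0, 0, 0, 0]
  ],
  "force": 20
}}

```text
time: 26.8
tcp_pos: [0.4561, -0.0192, 0.2452]
tcp_rot: [[-0.993, 0.001, -0.116], [0.116, -0.001, -0.993], [-0.001, -1.0, 0.0]]
ft_force: [0.5, -0.9, 2.7]
gripper_width: 0.0155
```

Request:
{"method": "arm_command", "body": {
  "deltas": [
    [0.1, 0, 0, 0, 0],
    [0.1, 0, 0, 0, 0],
    [0.1, 0, 0, 0, 0],
    [0.1, 0, 0, 0, 0],
    [0.1, 0, 0, 0, 0],
    [0.1, 0, 0, 0, 0],
    [0.1, 0, 0, 0, 0],
    [0.1, 0, 0, 0, 0],
    [0.1, 0, 0, 0, 0],
    [0.1, 0, 0, 0, 0]
  ]
}}

```text
time: 28.05
tcp_pos: [0.4561, -0.0191, 0.2452]
tcp_rot: [[-0.993, 0.001, -0.116], [0.116, -0.0, -0.993], [-0.001, -1.0, 0.0]]
ft_force: [-0.5, -1.1, 5.7]
gripper_width: 0.0151
```

The cap is gripped (15 mm). Ease up 1 mm and slide 6.7 cm towards the mark.

Request:
{"method": "arm_command", "body": {
  "deltas": [
    [0.1, 0, -0.1, -0.3, 0],
    [0.1, 0, 0, -0.9, 0],
    [0.1, 0, 0, -1.2, 0],
    [0.1, 0, 0, -1.3, 0],
    [0.1, 0, 0, -1.2, 0],
    [0.1, 0, 0, -0.9, 0],
    [0.1, 0, 0, -0.6, 0],
    [0.1, 0, 0, -0.3, 0],
    [0.1, 0, 0, 0, 0],
    [0.1, 0, 0, 0, 0]
  ]
}}

```text
time: 29.3
tcp_pos: [0.4642, 0.0485, 0.2453]
tcp_rot: [[-0.993, 0.001, -0.115], [0.115, 0.001, -0.993], [-0.001, -1.0, -0.001]]
ft_force: [5.9, 0.3, -2.9]
gripper_width: 0.0153
```

```bash
python3 - <<'E'
from h import *
o=bot.get_obs(); d=o["tcp_pos"]-[.4561,-.0191,.2452]; print(d@o["tcp_rot"],o["ft_force"],o["gripper_width"])
E
```

```text
[-2.14844346e-04 -5.99111817e-06 -6.81251168e-02] [ 5.88435166  0.34243015 -2.90745558] 0.015314891021688672
```

Request:
{"method": "arm_command", "body": {
  "deltas": [
    [0.3, 0, 0, 0, 0],
    [0.4, 0, 0, 0, 0],
    [0.5, 0, 0, 0, 0],
    [0.5, 0, 0, 0, 0],
    [0.5, 0, 0, 0, 0],
    [0.5, 0, -1, 0, 0],
    [0.5, 0, -3, 0, 0],
    [0.5, 0, -3, 0, 0],
    [0.5, 0, 0, 0, 0],
    [0.5, 0, 0, 0, 0]
  ]
}}

```text
time: 30.55
tcp_pos: [0.4637, 0.0475, 0.3152]
tcp_rot: [[-0.993, -0.0, -0.116], [0.116, -0.0, -0.993], [0.0, -1.0, 0.0]]
ft_force: [0.0, 0.2, 0.3]
gripper_width: 0.0425
```

```bash
python3 - <<'E'
from h import *
o=bot.get_obs(); im=bot.capture("wrist"); C=cam("wrist",o); print(o["tcp_pos"])
g=cv2.cvtColor(im,cv2.COLOR_RGB2HSV); m=mask(im,(50,120,60),(75,255,255),(200,150,430,330)); n,l,s,c=cv2.connectedComponentsWithStats(m); print([ (c[i].round(1),s[i]) for i in range(1,n) if s[i,4]>20])
cv2.imwrite("pics/w8.png",cv2.resize(im[180:330,200:430],None,fx=3.4,fy=3.4,interpolation=cv2.INTER_CUBIC)[:,:,::-1])
E
```

```text
[0.46370328 0.04748757 0.31521823]
[(array([316.1, 220.3]), array([312, 209,   9,  24, 212], dtype=int32)), (array([315.7, 285.6]), array([312, 281,   9,  10,  78], dtype=int32))]
```

View pics/w8.png

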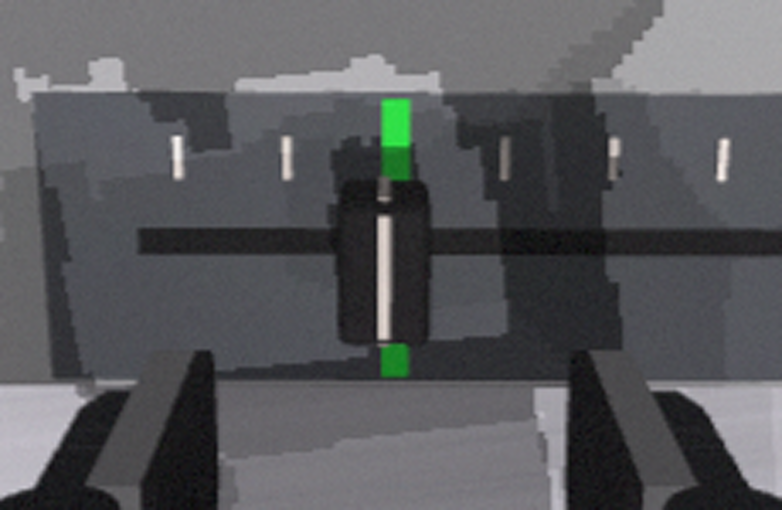

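White line at crop x=384, green at 395: the cap is about 1.7 mm past the mark. I do one small correction by regripping 1 mm to the right.

Request:
{"method": "arm_command", "body": {
  "deltas": [
    [0.5, 0, 1, 0.1, 0],
    [0.5, 0, 2, 0, 0],
    [0.5, 0, 2, 0, 0],
    [0.5, 0, 1, 0, 0],
    [0.5, 0, 0.5, 0, 0],
    [0.5, 0, 0.3, 0, 0],
    [0.5, 0, 0, 0, 0],
    [0.3, 0, 0, 0, 0],
    [0.2, 0, 0, 0, 0],
    [0.15, 0, 0, 0, 0]
  ]
}}

```text
time: 31.85
tcp_pos: [0.4638, 0.0467, 0.2484]
tcp_rot: [[-0.993, 0.001, -0.116], [0.116, 0.001, -0.993], [-0.001, -1.0, -0.001]]
ft_force: [-0.3, 0.7, 2.1]
gripper_width: 0.0152
```

Request:
{"method": "arm_command", "body": {
  "deltas": [
    [0.1, 0, 0, 0, 0],
    [0.1, 0, 0, 0, 0],
    [0.1, 0, 0, 0, 0],
    [0.1, 0, 0, 0, 0],
    [0.1, 0, 0, 0, 0],
    [0.3, 0, 0, 0, 0],
    [0.5, 0, 0, 0, 0],
    [0.5, 0, 0, 0, 0],
    [0.5, 0, -3, 0, 0],
    [0.5, 0, -4, 0, 0]
  ]
}}

```text
time: 33.1
tcp_pos: [0.4634, 0.0464, 0.3169]
tcp_rot: [[-0.993, -0.003, -0.116], [0.116, -0.0, -0.993], [0.003, -1.0, 0.001]]
ft_force: [1.1, 0.7, 0.2]
gripper_width: 0.0424
```

Request:
{"method": "arm_command", "body": {
  "deltas": [
    [0.5, 0, 0, 0, 0],
    [0.5, 0, 0, 0, 0],
    [0.5, 0, 0, 0, 0],
    [0.5, 0, 0, 0, 0],
    [0.5, 0, 0, 0, 0],
    [0.5, 0, 0, 0, 0],
    [0.5, 0, 0, 0, 0],
    [0.5, 0, 0, 0, 0],
    [0.5, 0, 0, 0, 0],
    [0.5, 0, 0, 0, 0]
  ]
}}

```text
time: 34.35
tcp_pos: [0.4637, 0.0465, 0.3177]
tcp_rot: [[-0.993, 0.0, -0.116], [0.116, 0.0, -0.993], [-0.0, -1.0, -0.0]]
ft_force: [0.2, -0.5, -0.0]
gripper_width: 0.0427
```

```bash
python3 - <<'E'
from h import *
o=bot.get_obs(); im=bot.capture("wrist"); C=cam("wrist",o); print(o["tcp_pos"],o["time"])
m=mask(im,(50,120,60),(75,255,255),(200,150,430,330)); n,l,s,c=cv2.connectedComponentsWithStats(m); G=[c[i] for i in range(1,n) if s[i,4]>20]; print(G)
v=im.max(2)[240:282,295:340].astype(int); w=v>110; print("white cols per row",[(r+240,(np.where(w[r])[0]+295).tolist()) for r in range(0,42,6)])
E
```

```text
[0.46368599 0.04650926 0.3176815 ] 34.35
[array([314.51648352, 219.82417582]), array([314.5       , 284.73684211])]
white cols per row [(240, []), (246, [313, 314, 315, 316]), (252, [313, 314, 315, 316]), (258, [313, 314, 315, 316]), (264, [313, 314, 315, 316]), (270, [313, 314, 315, 316]), (276, [313, 314, 315, 316])]
```

The white line (col 314.5) and green marks (314.5) now coincide. Pull clear and do a last numeric check from the top camera.

Request:
{"method": "arm_command", "body": {
  "deltas": [
    [0.5, 0, -3, 0, 0],
    [0.5, 0, -3, 2, 0],
    [0.5, 0, -2, 5, 0],
    [0.5, 0, 0, 5.5, 0],
    [0.5, 0, 0, 5.5, 0],
    [0.5, 0, 0, 5.5, 0],
    [0.5, 0, 0, 5, 0],
    [0.5, 0, 0, 3, 0],
    [0.5, 0, 0, 0, 0],
    [0.5, 0, 0, 0, 0]
  ]
}}

```text
time: 35.65
tcp_pos: [0.4273, -0.266, 0.3976]
tcp_rot: [[-0.993, -0.0, -0.116], [0.116, 0.001, -0.993], [0.0, -1.0, -0.001]]
ft_force: [0.2, 0.4, -0.1]
gripper_width: 0.0428
```

```bash
python3 - <<'E'
from h import *
im=bot.capture("top"); C=cam("top"); o=bot.get_obs(); print(o["tcp_pos"],o["time"],o["ft_force"])
a=cv2.imread("pics/top0.png")[:,:,::-1].copy()
def big(m,z):
    n,l,s,c=cv2.connectedComponentsWithStats(m)
    if n<2: return None
    k=1+s[1:,4].argmax(); return rect(p2w(C,pts(l==k),z))
print("rack",big(mask(im,(5,150,60),(17,255,255),(120,250,205,430)),.05))
print("dish",big(mask(im,(168,80,40),(180,255,255),(265,235,330,300)),.075))
for n,b,lo,hi,z in(("blue",(98,280,142,385),(100,100,60),(125,255,255),.05),("turq1",(360,215,395,246),(80,100,60),(95,255,255),.015),("turq2",(358,255,393,290),(80,100,60),(95,255,255),.015),("amber",(405,300,440,335),(10,80,40),(25,255,255),.015),("bottle",(185,175,230,220),(100,100,60),(125,255,255),.13),("stain",(395,165,430,210),(170,120,60),(180,255,255),.1)):
    print(n,big(mask(a,lo,hi,b),z),big(mask(im,lo,hi,b),z))
E
```

```text
[ 0.42736484 -0.26560947  0.39777667] 35.7 [ 0.33964171 -1.0293466  -0.259074  ]
rack (array([428.4, 293.7]), array([ 55.4, 179.1]), 1.1)
dish (array([580.8,  12.6]), array([49.2, 50. ]), -0.9)
blue (array([452.8, 400. ]), array([ 55.8, 179.6]), -0.2) (array([452.7, 399.9]), array([ 56. , 179.7]), -0.2)
turq1 (array([ 674.9, -170.2]), array([56.7, 58.7]), -2.0) (array([ 674.9, -170.2]), array([56.7, 58.7]), -2.0)
turq2 (array([ 580.4, -164.2]), array([55.8, 57. ]), -2.0) (array([ 580.4, -164.2]), array([55.8, 57. ]), -2.0)
amber (array([ 472.8, -259.6]), array([51.7, 53.7]), -47.2) (array([ 477.4, -257. ]), array([41.1, 54.4]), -55.6)
bottle (array([742.6, 209. ]), array([24.3, 27.6]), 89.0) (array([740.5, 208. ]), array([25.4, 29.9]), 43.9)
stain (array([ 736.9, -231.8]), array([0., 0.]), -90.0) (array([ 743.4, -249.4]), array([0., 0.]), -90.0)
```

```bash
python3 -c "
from station import bot
print(bot.job_done())"
```

```text
the job is handed in; nothing more can be done
None
```

I did all three steps in the order asked and handed the job in at about 36 s, with the gripper clear of everything.

- **Orange rack:** it stands upright in the free part of the tray, at (0.428, 0.294) with yaw 1.1°. The footprint measured 55 x 179 mm, as it should. It was set down until the wrist no longer carried its weight.
- **Red dish:** it was set down with a contact force of about 2 N and looks level on the glass. The wrist camera puts it 1.7 mm from the glass centre and the top camera about 3 mm, so the two disagree by 1–2 mm.
- **Slider:** the first slide went about 1.7 mm past the green mark, so I regripped once. The white line and the green dashes then fell on the same image column (314.5).
- **Other things on the bench:**
  - The blue rack and the two turquoise dishes by the light base measured unmoved.
  - In the last picture the arm partly hid the amber dish, which shifted its reading by 5 mm. The brown bottle's cap read 2 mm off. I believe neither was touched.
  - The colour check for the red-capped jar found too little to say.
  - I did not measure the spirit lamp, the white pot, the forceps or the third turquoise dish again.

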